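Clamp a denture flask in the bench screw press

TASK

The closed denture flask is standing on the front of the flask press. Slide it straight back, gently, until it sits square against the stop under the screw, then run the screw down and tighten it until the plate clamps the flask firmly, about 60 N and certainly not over 90, or the stone mould inside will crack. Leave it clamped and let go, and do not disturb the other things on the bench.

Things in the scene. Friction and masses are not known exactly. Their poses are not given: they have to be found in the camera images.
- press: Grey bench press, bolted down. Origin on the bench under the screw axis; x points from its open front to its back (the way the flask goes in), z up. Bed 20 mm thick, 130 mm wide, x -145 to +60 mm. Two 18 mm posts at x = 0, y = +-56 mm carry a yoke bar along y, 136 mm long, 36 mm deep, from 112 to 138 mm above the bench; brass nut on it, 36 mm wide, up to 148 mm.
- bed_center (a point): Point on the upper face of the press's bed (20 mm above the bench), on the screw axis. The flask's origin comes here when the flask is home. Axes as the press.
- stop: Steel stop bar fixed across the back of the bed, 70 mm long (y), 10 mm deep, 12 mm tall. Origin: middle of the lower edge of its front face (45 mm behind the screw axis). The flask's back face goes flat against that front face.
- flask: Closed aluminium denture flask full of set stone, about 0.8 kg, 90 mm long (x), 76 mm wide (y), corners rounded (front and back faces flat over 50 mm). Its lid stands up to 4 mm proud and does not yield: height over the lid 60 to 64 mm, not known beforehand. Starts loose on the bed, 55 to 75 mm in front of home, up to 6 degrees askew. Origin: centre of the underside, x as the press's.
- plate: Round steel pressure plate, 52 mm in diameter and 14 mm thick in all, hanging under the yoke on the screw; it does not turn, and moves straight down with the screw. Origin: centre of its underside, on the screw axis; it starts 6 to 14 mm above the flask's lid. Disc springs behind it give by 1 mm per 100 N.
- knob_grip (a point): Centre (half-way up, on the vertical axis) of the round black fluted knob on top of the screw, 52 mm in diameter, 26 mm tall. It lies 113 mm above the plate's underside while the screw is unloaded and goes down with the screw, from 203-207 mm at the start to about 192-196 mm above the bench when the flask is clamped.
- knob: The same knob; origin at the centre of its underside. One turn clockwise seen from above lowers knob and plate by 20 mm (3.2 mm per rad). The screw stays where it is left, also under load; at rest its friction holds up to 0.42 N m either way. Turning it freely takes 0.42 N m; with the plate on the flask each 10 N of clamping adds 0.032 N m (0.61 N m in all at 60 N), and each 0.1 rad adds 25 N.
- bowl: Green rubber mixing bowl, 110 mm across, 55 mm tall, loose on the bench; leave it alone. Origin: centre of its underside.
- jar: Amber jar with a white cap, 60 mm across, 75 mm tall, loose on the bench; leave it alone. Origin: centre of its underside.
- cast: Cream stone cast of a jaw, 75 x 66 mm, 26 mm tall, loose on a green cutting mat; leave it alone. Origin: centre of the underside of its base.
Not all that is in view belongs to the job. Leave any brown or pink look-alike of the flask alone.

How it is judged:
By the outcome, as a careful person would: the job done as asked, in the order asked, and still so for the second after the job is handed in, with the robot touching nothing.
It also fails if it takes over 72 s, if anything falls off the work surface, if the arm or the gripper's body presses on something with over 40 N, if the wrist force passes 120 N, or if a joint passes its speed limit or range.

ROBOT

A 7-joint arm with a two-finger parallel gripper is mounted at the origin on the work surface. World frame = base frame: x ahead of the robot, y to its left, z up, the work surface at z = 0. Lengths are in m, angles in rad, forces in N, time in s.
With the tool pointing down it reaches from about 0.4 to 0.85 m from the base axis. Payload 6.9 kg.
Tool frame: the origin (TCP) lies at the very end of the fingers, on their centre line; the grasp point (between the pads) lies 19 mm behind it; y points along the fingers, x is the direction in which the jaws open and shut, and the axes are right-handed (so a half turn about y gives the same grasp; the last joint's range is limited). The gripper opens to 85 mm and grips with 20 to 120 N. Pads are 22 mm wide; open, the fingers measure 114 mm over their backs; the gripper's body (76 mm by 85 mm) begins 54 mm behind the grasp point. The pads swing forward as they close: fully open they stand 13 mm farther back than shut.
Start: joints at [1.45, 0.507, -0.238, 1.5, 0.126, 1.149, -0.155], TCP at [0.141, -0.609, 0.231] pointing down, gripper open.
Joint ranges: [-3.08, 3.08], [-0.24, 2.05], [-1.43, 1.35], [0, 2.5], [-1.52, 4.66], [0.17, 1.96], [-2.89, 2.89]. Speed limits (rad/s): [2.39, 2.39, 3.14, 3.14, 3.14, 3.14, 3.14].

INTERFACE

Orientations are given as a unit quaternion [w, x, y, z].
In Python, from rig import * gives the robot as it stands. The module is installed in compiled form; this text tells all that it offers.
- The arm moves only by the tool arm_command, never from a script. Its argument "moves" is a list of rows, each a list of 5 numbers: the shift along the tool's x, y, z as a fraction of full scale, then the turn about the tool's y as a fraction of full scale, then the opening, from 0 (shut) to 1 (fully open). A call has 1 to 10 rows; each row is the pose to reach, as a shift and turn from the pose commanded when the call began, along the tool's axes at that moment; what a row does not reach only later rows make up. Full scale, the value 1, is 0.2 m for a shift and 2 rad for a turn. A row lasts 1/8 s, in which the tool goes at most 62.5 mm and 10.7 degrees, less where a joint would pass 70% of its speed; a pose out of reach is approached as far as the arm can. A call with a number of a shift or a turn outside -1 to 1 is refused whole. A call with a gripper value outside its range is refused whole. The fingers move at their own pace and stop on an object; "newtons" is the grip in N (left out, the last holds). Time passes only in rows, so rows that repeat a pose let the fingers close. It gives the time, the measured TCP pose, the force and the opening at its end, in the units of the state.
- get_state(): the state, without advancing time (a new reading comes with each control period).
- get_image(name): name is "scene" or "side" or "wrist"; returns a dict with "color" (384x512x3 uint8, red, green, blue), "fx", "fy", "cx", "cy" (pixels), "rvec" (rotation vector, rad) and "tvec" (3), from world to camera coordinates, as OpenCV has them. Camera axes: x right, y down, z forward; pixel columns grow to the right and rows downward; lengths in m; the calibration is good to about 2 mm. A picture is of the moment at which its call begins. There is no depth.
- sign_off(): hands the job in, once; it reports no verdict.
The state is a dict: "time": time; "qpos": joint angles; "qvel": joint speeds; "effort": joint torques, N m; "tool_pos": TCP position; "eef_rot": TCP orientation; "wrist_force": force on the tool from outside, world axes, zero at the start; "ft_torque": the same for the moment, N m; "opening": finger opening in m.
Only numpy, scipy, OpenCV 4.12 (cv2) and the standard library are available. Lean on these libraries where they do the work, as an engineer would, in place of code of your own. Each camera call takes 0.05 s, during which the arm holds its last target. There are 200 camera calls.

## Working session

There is one attempt and no reset: what is moved stays moved. The work goes in short steps, Python scripts to look and compute and a tool call to move; the robot and the scene stay as the last step left them, time stands still between calls to the robot, and variables do not carry over. Pictures are saved under pics/ and viewed, about 8 in all and at most 12, crops included, and the job is handed in when it is done.

Besides the shell and the picture viewer there is one more tool, called after ">>>" as name([rows], argument=value, ...), one row to a line, values as JSON. arm_command: Moves the arm, as the interface text tells. Its arguments: {"type":"object","properties":{"moves":{"type":"array"},"newtons":{"type":"number"}},"required":["moves"]}

```bash
mkdir -p pics; cat > h.py <<'E'
from rig import *
import numpy as np, cv2
def cam(n):
    d=get_image(n); R=cv2.Rodrigues(np.array(d["rvec"],float))[0]; t=np.array(d["tvec"],float).ravel()
    return d,R,t
def ray(c,u,v,z):
    d,R,t=c; o=-R.T@t; w=R.T@np.array([(u-d["cx"])/d["fx"],(v-d["cy"])/d["fy"],1]); return o+w*(z-o[2])/w[2]
def proj(c,p):
    d,R,t=c; q=R@np.array(p)+t; return np.array([d["fx"]*q[0]/q[2]+d["cx"],d["fy"]*q[1]/q[2]+d["cy"]])
def save(c,n): cv2.imwrite("pics/"+n,cv2.cvtColor(c[0]["color"],cv2.COLOR_RGB2BGR))
E
python3 - <<'E'
from h import *
import pickle
cs={n:cam(n) for n in("scene","side","wrist")}
pickle.dump(cs,open("c0.pkl","wb"))
a=cs["scene"][0]["color"];b=cs["side"][0]["color"]
cv2.imwrite("pics/a.png",cv2.cvtColor(a,4)); cv2.imwrite("pics/b.png",cv2.cvtColor(b,4))
for n,c in cs.items(): print(n,-c[1].T@c[2],c[1][2],c[0]["fx"])
print(get_state())
E
```

```text
scene [0.9183188  0.25307212 0.90868172] [-0.4307575  -0.2843128  -0.85651281] 381.5676092197242
side [-0.06442899  0.68039769  0.76319796] [ 0.53310063 -0.63077353 -0.56385146] 359.80203293007816
wrist [ 0.21143593 -0.59444404  0.37270841] [-0.27197397 -0.06088446 -0.96037661] 304.76510403412925
{'time': 0.15, 'qpos': array([ 1.44949377,  0.50813549, -0.23753091,  1.500887  ,  0.12567844,
        1.14889892, -0.1547895 ]), 'qvel': array([-0.00052244, -0.0009105 , -0.00088669, -0.00276872,  0.00155966,
        0.00015084,  0.00193944]), 'effort': array([-2.21751368e-03, -6.21019363e+01, -2.18904823e+00, -2.49838686e+01,
        1.27837801e-02,  9.25597240e-03, -6.64408176e-06]), 'tool_pos': array([ 0.14039219, -0.60864383,  0.23064038]), 'eef_rot': array([ 0.55366086, -0.55307254,  0.44058421, -0.4398363 ]), 'wrist_force': array([ 0.15631541,  0.49037011, -0.305218  ]), 'ft_torque': array([-0.00483852, -0.02501927, -0.06159078]), 'opening': 0.08524756207002088}
```

View pics/a.png

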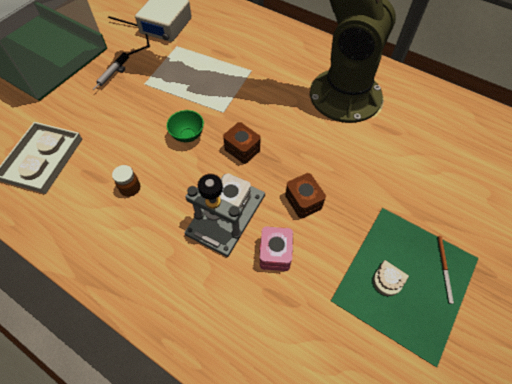

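View pics/b.png

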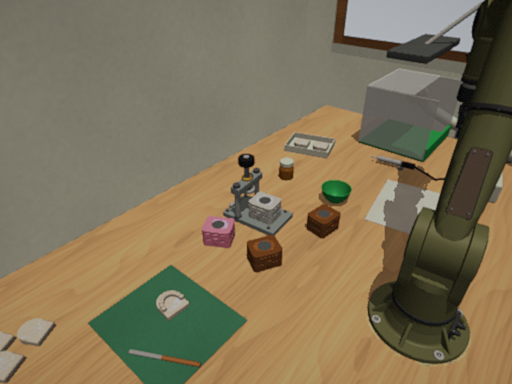

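The scene shows the press at about (225,215) with its open front toward the robot. The light aluminium flask is on it at (235,190). The look-alikes are brown at (242,142) and (305,195), and pink at (276,248). Only the grey one stands on the press bed, so it fits the description. I'll confirm that in an enlarged crop.

```bash
python3 - <<'E'
import pickle; from h import *
cs=pickle.load(open("c0.pkl","rb"))
a=cs["scene"][0]["color"][160:260,170:290];b=cs["side"][0]["color"][145:240,210:305]
A=cv2.resize(a,None,fx=6,fy=6,interpolation=2)[:600];B=cv2.resize(b,None,fx=6,fy=6,interpolation=2)
cv2.imwrite("pics/c.png",cv2.cvtColor(A,4));cv2.imwrite("pics/d.png",cv2.cvtColor(B,4))
E
```

```text
(no output)
```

View pics/c.png

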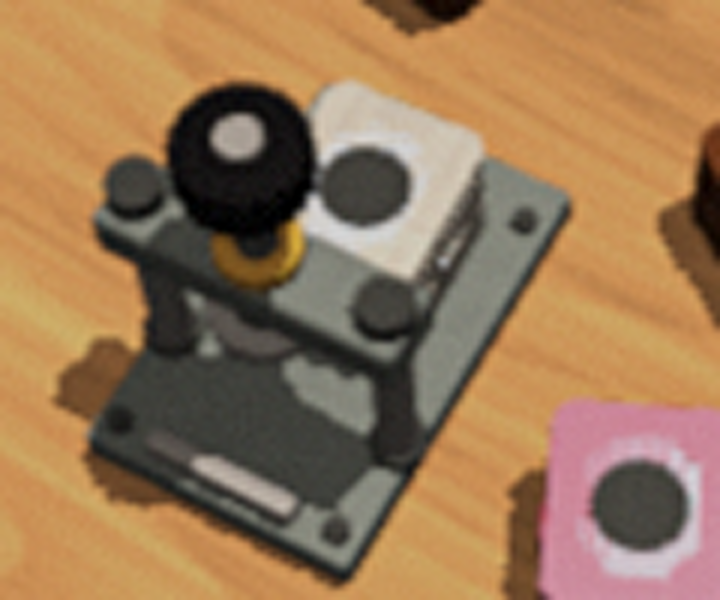

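View pics/d.png

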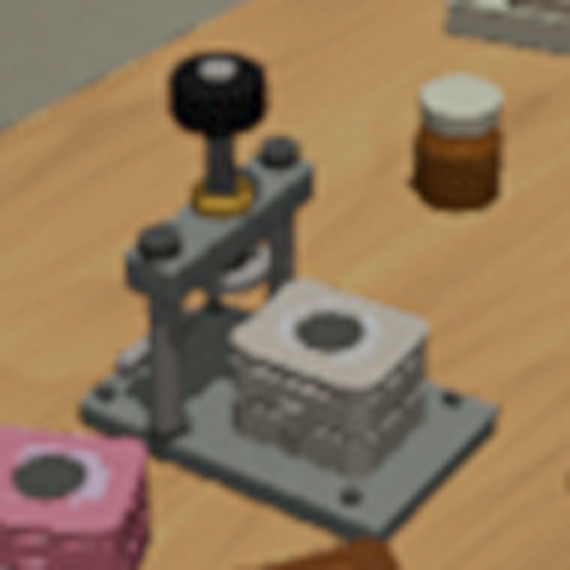

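```bash
python3 - <<'E'
import pickle; from h import *
cs=pickle.load(open("c0.pkl","rb")); S,D=cs["scene"],cs["side"]
s=lambda x,y:(170+(x+.5)/6-.5,160+(y+.5)/6-.5)
d=lambda x,y:(210+(x+.5)/6-.5,145+(y+.5)/6-.5)
def tri(a,b):
    P=[]
    for c,p in((S,a),(D,b)):
        K=np.array([[c[0]["fx"],0,c[0]["cx"]],[0,c[0]["fy"],c[0]["cy"]],[0,0,1]]);P.append(K@np.c_[c[1],c[2]])
    X=cv2.triangulatePoints(P[0],P[1],np.array(a,float),np.array(b,float)).ravel();X=X[:3]/X[3]
    print(np.round(X,4),"reproj",np.round(proj(S,X)-a,1),np.round(proj(D,X)-b,1));return X
print("cap");tri(s(237,133),d(217,69))
print("disc");tri(s(366,187),d(330,331))
print("yokeheads");A=tri(s(133,180),d(280,147));B=tri(s(385,300),d(160,240))
print((A+B)/2, np.degrees(np.arctan2(*(B-A)[1::-1])),np.linalg.norm((A-B)[:2]))
print("bed corners scene");C=[ray(S,*s(*p),.02) for p in((95,436),(345,570),(570,200))]
print(np.round(C,4))
for i in(0,1): v=C[i+1]-C[i];print(np.linalg.norm(v),np.degrees(np.arctan2(v[1],v[0])))
print("side");C=[ray(D,*d(*p),.02) for p in((83,402),(378,527),(495,408))]
print(np.round(C,4))
for i in(0,1): v=C[i+1]-C[i];print(np.linalg.norm(v),np.degrees(np.arctan2(v[1],v[0])))
# lid mask
for c,n in((S,"s"),(D,"d")):
    im=c[0]["color"].astype(int); 
    m=((im.min(2)>140)&(im.max(2)-im.min(2)<50)).astype(np.uint8)
    x0,y0,x1,y1=(215,170,255,212) if n=="s" else (245,185,285,212)
    k=np.zeros_like(m);k[y0:y1,x0:x1]=m[y0:y1,x0:x1]
    cn=max(cv2.findContours(k,0,1)[0],key=cv2.contourArea)[:,0]
    w=np.array([ray(c,u,v,.082)[:2] for u,v in cn],np.float32)
    print(n,cv2.contourArea(cn.reshape(-1,1,2)),cv2.minAreaRect(w))
E
```

```text
cap
[ 0.6133 -0.0644  0.2223] reproj [0.2 0.5] [ 0.3 -0.3]
disc
[ 0.5414 -0.0694  0.082 ] reproj [0. 0.] [ 0. -0.]
yokeheads
[ 0.6189 -0.1205  0.1469] reproj [0.1 0.3] [ 0.2 -0.1]
[ 0.6072 -0.009   0.1451] reproj [0.2 0.4] [ 0.3 -0.2]
[ 0.61306295 -0.0647572   0.14597834] 95.97402381497471 0.11209428098117621
bed corners scene
[[ 0.6769 -0.1178  0.02  ]
 [ 0.667   0.0055  0.02  ]
 [ 0.4678 -0.0132  0.02  ]]
0.12376487241931194 94.5927390167801
0.20009447815182335 -174.6354214253334
side
[[ 0.661   0.0063  0.02  ]
 [ 0.464  -0.0147  0.02  ]
 [ 0.4767 -0.1384  0.02  ]]
0.198145163044473 -173.90833427344467
0.1243705078468039 -84.14990159751005
s 409.0 ((0.5356691479682922, -0.07105167210102081), (0.07551547884941101, 0.07555282115936279), 6.83489990234375)
d 298.5 ((0.5402052402496338, -0.06820143759250641), (0.0858866423368454, 0.07208768278360367), 8.66653823852539)
```

The crop confirms it: the aluminium flask is the one on the bed, with its lid disc at scene (231,191), and the pink and brown ones are off the press. I estimate the screw axis at (0.613,-0.0645), press yaw about 5.8°, and the flask about 72 mm in front of home. Next I work out the moves.

```bash
cat >> h.py <<'E'
from scipy.spatial.transform import Rotation as Ro
AX=np.array([.613,-.0645]); YAW=np.radians(5.8)
PX=np.array([np.cos(YAW),np.sin(YAW)]); PY=np.array([-PX[1],PX[0]])
def toolR(s=None):
    s=s or get_state(); q=s["eef_rot"]; return Ro.from_quat([q[1],q[2],q[3],q[0]]).as_matrix()
def goal(px,py,z,yaw_deg=None,s=None):
    "row fractions to press-frame px,py (m), world z; tool x along press y + yaw_deg"
    s=s or get_state(); R=toolR(s); p=np.r_[AX+px*PX+py*PY,z]
    sh=R.T@(p-s["tool_pos"])/.2; a=0
    if yaw_deg is not None:
        w=np.arctan2(PY[1],PY[0])+np.radians(yaw_deg); c=np.arctan2(R[1,0],R[0,0])
        a=-((w-c+np.pi/2)%np.pi-np.pi/2)/2   # turn about tool y (down) is -z
    return np.round(sh,3),round(a,3)
def where(s=None):
    s=s or get_state(); R=toolR(s); d=s["tool_pos"][:2]-AX
    yaw=np.degrees(np.arctan2(R[1,0],R[0,0])-np.arctan2(PY[1],PY[0]))
    print("t",round(s["time"],2),"press",np.round([d@PX,d@PY],4),"z",round(s["tool_pos"][2],4),"yaw",round((yaw+90)%180-90,2),"F",np.round(s["wrist_force"],1),"T",np.round(s["ft_torque"],3),"op",round(s["opening"],4),"q7",round(s["qpos"][6],3))
E
python3 - <<'E'
from h import *
where(); print(np.round(toolR(),3)); print(goal(-.15,0,.3,0)); print(goal(-.10,0.003,.23,0))
E
```

```text
t 0.15 press [-0.5252 -0.4936] z 0.2306 yaw 7.19 F [ 0.2  0.5 -0.3] T [-0.005 -0.025 -0.062] op 0.0852 q7 -0.155
[[ 0.225 -0.     0.974]
 [-0.974  0.001  0.225]
 [-0.001 -1.    -0.   ]]
(array([-2.214, -0.344,  2.17 ]), np.float64(0.063))
(array([-2.197,  0.006,  2.42 ]), np.float64(0.063))
```

>>> arm_command([
  [-0.74,-0.2,0.73,0.063,1],
  [-0.74,-0.2,0.73,0.063,1],
  [-0.74,-0.2,0.73,0.063,1],
  [-0.74,-0.2,0.73,0.063,1],
  [-0.74,-0.2,0.73,0.063,1],
])

```text
time: 0.78
tool_pos: [0.2509, -0.4305, 0.2719]
eef_rot: [-0.525, 0.525, -0.473, 0.474]
wrist_force: [-0.1, -0.6, 0.1]
opening: 0.0852
```

```bash
python3 -c "
from h import *
where(); print(goal(-.10,0.003,.25,0))"
```

```text
t 0.78 press [-0.3973 -0.3275] z 0.2719 yaw 0.19 F [-0.1 -0.6  0.1] T [0.001 0.051 0.018] op 0.0852 q7 -0.562
(array([-1.648,  0.109,  1.492]), np.float64(0.002))
```

>>> arm_command([
  [-0.83,0,0.7,0,1],
  [-0.83,0,0.7,0,1],
  [-0.83,0,0.7,0,1],
  [-0.83,0,0.7,0,1],
  [-0.83,0,0.7,0,1],
  [-0.83,0,0.7,0,1],
  [-0.83,0,0.7,0,1],
])

```text
time: 1.65
tool_pos: [0.3712, -0.2543, 0.271]
eef_rot: [-0.524, 0.524, -0.475, 0.475]
wrist_force: [-0.4, 0.0, 0.2]
opening: 0.0855
```

```bash
python3 -c "
from h import *
where(); print(goal(-.13,0.003,.25,0))"
```

```text
t 1.65 press [-0.2598 -0.1644] z 0.271 yaw -0.2 F [-0.4  0.   0.2] T [ 0.028 -0.016  0.024] op 0.0855 q7 -1.033
(array([-0.839,  0.105,  0.646]), np.float64(-0.002))
```

>>> arm_command([
  [-0.84,0,0.64,0,1],
  [-0.84,0,0.64,0,1],
  [-0.84,0,0.64,0,1],
  [-0.84,0,0.64,0,1],
  [-0.84,0,0.64,0,1],
  [-0.84,0,0.64,0,1],
  [-0.84,0,0.64,0,1],
])

```text
time: 2.52
tool_pos: [0.482, -0.0745, 0.2712]
eef_rot: [-0.524, 0.524, -0.475, 0.475]
wrist_force: [0.2, -0.0, 0.3]
opening: 0.0854
```

```bash
python3 -c "
from h import *
where(); c=cam('wrist'); import pickle; pickle.dump(c,open('w1.pkl','wb'))
a=cv2.resize(c[0]['color'],None,fx=1.5,fy=1.5,interpolation=2); cv2.imwrite('pics/e.png',cv2.cvtColor(a,4))"
```

```text
t 2.52 press [-0.1314  0.0033] z 0.2712 yaw -0.2 F [ 0.2 -0.   0.3] T [-0.056 -0.01   0.034] op 0.0854 q7 -1.539
```

View pics/e.png

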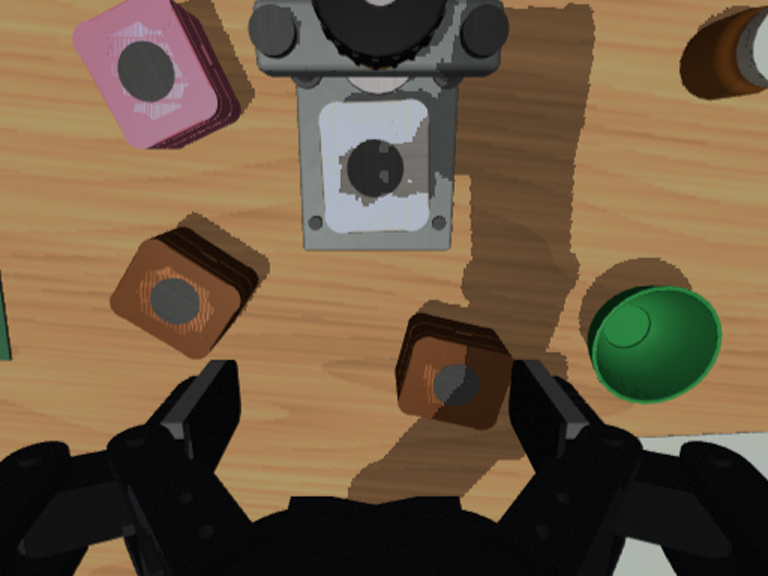

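Wrist view, in picture pixels: the bed's front corners are at (305,249) and (450,249), the lid spans (320..428, 100..233) with its disc at (375,168), and a brown look-alike sits at (455,375) in front of the press. Next I measure these.

```bash
python3 - <<'E'
import pickle; from h import *
c=pickle.load(open("w1.pkl","rb"))
def pr(u,v,z):
    p=ray(c,(u+.5)/1.5-.5,(v+.5)/1.5-.5,z)[:2]-AX; return np.round([p@PX*1e3,p@PY*1e3],1)
for n,u,v,z in(("bedL",305,248,.02),("bedR",450,248,.02),("hole L",316,222,.02),("hole R",438,222,.02),("disc",375,168,.082),("pinLhead",274,31,.147),("headR",485,27,.147),
 ("lid FL",328,233,.082),("lid FR",428,226,.082),("lid BL",320,104,.082),("lid BR",427,99,.082),
 ("brown",400,405,.06),("brown",405,345,.06),("brown",455,385,.06),("brown2",205,358,.06)): print(n,pr(u,v,z))
im=c[0]["color"][:,:,:3].astype(int)
# lid left & right edges: row scans
g=cv2.resize(c[0]["color"],None,fx=1.5,fy=1.5,interpolation=2)
b=(g.min(2)>150).astype(np.uint8); k=np.zeros_like(b); k[90:240,300:450]=b[90:240,300:450]
L=[];
for r in range(118,222,4):
    x=np.flatnonzero(k[r]); L.append(pr(x[0],r,.082))
L=np.array(L); print("left edge slope deg",np.degrees(np.polyfit(L[:,0],L[:,1],1)[0]),np.median(L[:,1]))
F=np.array([pr(x,np.flatnonzero(k[:,x])[-1],.082) for x in range(340,418,4)]); print("front slope",-np.degrees(np.polyfit(F[:,1],F[:,0],1)[0]),F[:,0].mean())
E
```

```text
bedL [-139.9   62.3]
bedR [-140.4  -64.7]
hole L [-117.1   51.8]
hole R [-117.5  -53.4]
disc [-70.    0.9]
pinLhead [ 1.9 53.5]
headR [  3.3 -56.7]
lid FL [-116.    35.4]
lid FR [-111.1  -37.6]
lid BL [-27.8  38. ]
lid BR [-25.  -34.4]
brown [-271.3  -20.3]
brown [-214.7  -23.8]
brown [-252.1  -67.4]
brown2 [-225.9  145. ]
left edge slope deg 1.6610135758646247 37.55
front slope 1.7790716459742257 -113.96000000000001
```

```bash
sed -i 's/AX=np.array(.*); YAW/AX=np.array([.6155,-.0655]); YAW/' h.py; python3 -c "
from h import *
where(); print(goal(-.150,0.001,.10,0),goal(-.150,0.001,.066,0))"
```

```text
t 2.58 press [-0.1337  0.0048] z 0.2713 yaw -0.18 F [-0.6  0.3  0.9] T [ 0.016  0.017 -0.019] op 0.0853 q7 -1.539
(array([ 0.019,  0.857, -0.081]), np.float64(-0.002)) (array([ 0.019,  1.027, -0.081]), np.float64(-0.002))
```

>>> arm_command([
  [0.02,0.2,-0.08,0,0.235],
  [0.02,0.5,-0.08,0,0.235],
  [0.02,0.8,-0.08,0,0.235],
  [0.02,0.9,-0.08,0,0.235],
  [0.02,0.95,-0.08,0,0.235],
  [0.02,1.0,-0.08,0,0.235],
  [0.02,1.0,-0.08,0,0.235],
  [0.02,1.0,-0.08,0,0.235],
])

```text
time: 3.58
tool_pos: [0.4675, -0.0784, 0.072]
eef_rot: [0.525, -0.524, 0.474, -0.475]
wrist_force: [0.2, -0.5, -0.2]
opening: 0.0206
```

```bash
python3 -c "
from h import *
where(); c=cam('wrist'); w=cam('side')
a=cv2.resize(c[0]['color'],(400,300)); b=cv2.resize(w[0]['color'][135:245,200:320],None,fx=3.3,fy=3.3,interpolation=2)
o=np.zeros((370,800,3),np.uint8);o[:300,:400]=a;o[:b.shape[0],402:402+b.shape[1]]=b
cv2.imwrite('pics/f.png',cv2.cvtColor(o,4)); print(goal(-.09,.001,.068,0),goal(-.06,.001,.068,0))"
```

```text
t 3.58 press [-0.1485  0.0021] z 0.072 yaw -0.04 F [ 0.2 -0.5 -0.2] T [-0.01  -0.014  0.017] op 0.0206 q7 -1.71
(array([0.006, 0.02 , 0.293]), np.float64(-0.0)) (array([0.006, 0.02 , 0.443]), np.float64(-0.0))
```

View pics/f.png

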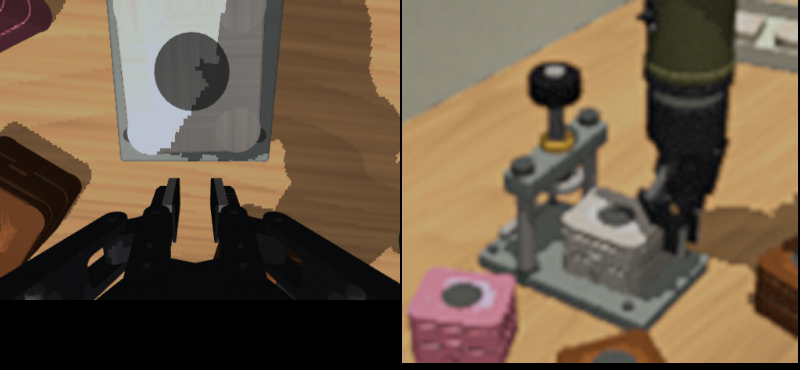

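Pushing this way at home would put the gripper body into the knob. So I'll turn the tool 90° and push with the back of the front finger, jaws partly open. First I raise and back off.

>>> arm_command([
  [0.01,-0.3,-0.1,0,0.235],
  [0.01,-0.5,-0.12,0,0.5],
  [0.01,-0.5,-0.12,-0.09,0.7],
  [0.01,-0.5,-0.12,-0.18,0.7],
  [0.01,-0.5,-0.12,-0.27,0.7],
  [0.01,-0.5,-0.12,-0.36,0.7],
  [0.01,-0.5,-0.12,-0.4,0.7],
])

```text
time: 4.55
tool_pos: [0.4434, -0.0828, 0.1717]
eef_rot: [-0.668, 0.668, -0.231, 0.231]
wrist_force: [-0.1, -0.3, -0.3]
opening: 0.0598
```

```bash
python3 -c "
from h import *
where(); print(goal(-.173,.002,.10,90))"
```

```text
t 4.55 press [-0.173   0.0002] z 0.1717 yaw 46.03 F [-0.1 -0.3 -0.3] T [-0.027 -0.032 -0.019] op 0.0598 q7 -0.889
(array([-0.007,  0.359,  0.006]), np.float64(-0.384))
```

>>> arm_command([
  [0,0.1,0.01,-0.09,0.7],
  [0,0.2,0.01,-0.18,0.7],
  [0,0.2,0.01,-0.27,0.7],
  [0,0.2,0.01,-0.36,0.7],
  [0,0.3,0.01,-0.384,0.7],
  [0,0.45,0.01,-0.384,0.7],
  [0,0.6,0.01,-0.384,0.7],
  [0,0.63,0.01,-0.384,0.7],
  [0,0.63,0.01,-0.384,0.7],
])

```text
time: 5.68
tool_pos: [0.4449, -0.081, 0.0458]
eef_rot: [-0.706, 0.706, 0.035, -0.035]
wrist_force: [0.4, -0.6, 0.5]
opening: 0.0602
```

```bash
python3 -c "
from h import *
where(); w=cam('side');c=cam('scene')
a=cv2.resize(c[0]['color'][130:265,170:290],None,fx=3.3,fy=3.3,interpolation=2); b=cv2.resize(w[0]['color'][135:255,200:320],None,fx=3.3,fy=3.3,interpolation=2)
o=np.zeros((450,800,3),np.uint8);o[:a.shape[0],:a.shape[1]]=a;o[:b.shape[0],402:402+b.shape[1]]=b[:,:398]
cv2.imwrite('pics/g.png',cv2.cvtColor(o,4)); print(goal(-.0895,.001,.045,90))"
```

```text
t 5.67 press [-0.1713  0.0019] z 0.0458 yaw 89.83 F [ 0.4 -0.6  0.5] T [-0.001 -0.004  0.044] op 0.0602 q7 -0.513
(array([ 0.407,  0.007, -0.002]), np.float64(-0.002))
```

View pics/g.png

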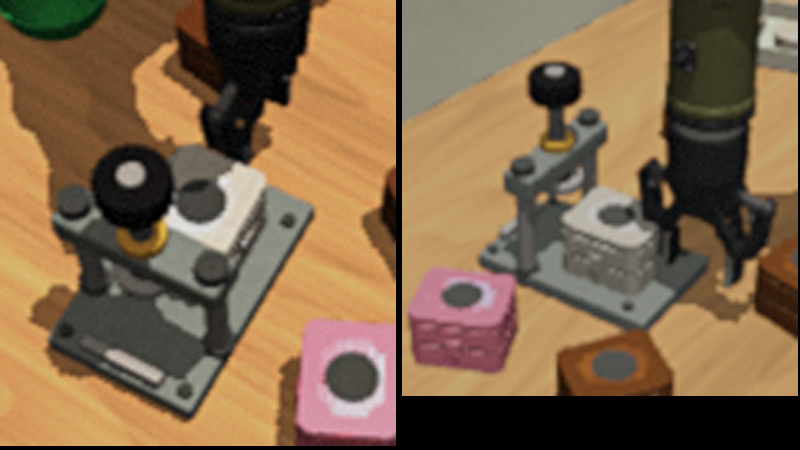

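The finger stands just in front of the flask's front face. Now I push slowly.

>>> arm_command([
  [0.02,0,0,0,0.7],
  [0.04,0,0,0,0.7],
  [0.06,0,0,0,0.7],
  [0.08,0,0,0,0.7],
  [0.1,0,0,0,0.7],
  [0.12,0,0,0,0.7],
  [0.14,0,0,0,0.7],
  [0.16,0,0,0,0.7],
  [0.18,0,0,0,0.7],
  [0.2,0,0,0,0.7],
])

```text
time: 7.02
tool_pos: [0.4816, -0.0778, 0.0451]
eef_rot: [-0.706, 0.707, 0.033, -0.036]
wrist_force: [-9.9, -1.3, 7.2]
opening: 0.0598
```

```bash
python3 -c "
from h import *
where(); print(goal(-.0895,.000,.045,90))"
```

```text
t 7.03 press [-0.1345  0.0013] z 0.0451 yaw 89.8 F [-9.9 -1.3  7.2] T [-0.132  1.55   0.038] op 0.0598 q7 -0.496
(array([ 0.225, -0.001, -0.006]), np.float64(-0.002))
```

The 7 N upward reaction means the slanted finger link is bearing on the lid edge. I'll back off, raise 15 mm so the straight fingertip does the pushing, and go on.

>>> arm_command([
  [-0.04,0,0,0,0.7],
  [-0.04,-0.08,0,0,0.7],
  [-0.04,-0.08,0,0,0.7],
  [-0.02,-0.08,0,0,0.7],
  [0.0,-0.08,0,0,0.7],
  [0.02,-0.08,0,0,0.7],
  [0.04,-0.08,0,0,0.7],
  [0.06,-0.08,0,0,0.7],
  [0.08,-0.08,0,0,0.7],
  [0.1,-0.08,0,0,0.7],
])

```text
time: 8.28
tool_pos: [0.5015, -0.0757, 0.0606]
eef_rot: [-0.706, 0.707, 0.032, -0.037]
wrist_force: [-9.6, -0.8, 6.7]
opening: 0.0598
```

```bash
python3 -c "
from h import *
where(); print(goal(-.0895,.000,.045,90))
import pickle;pickle.dump((cam('side'),cam('wrist'),cam('scene')),open('w2.pkl','wb'))
w,c,d=pickle.load(open('w2.pkl','rb'))
a=cv2.resize(c[0]['color'],(398,300)); b=cv2.resize(w[0]['color'][135:255,200:320],None,fx=3.3,fy=3.3,interpolation=2)
o=np.zeros((450,800,3),np.uint8);o[:a.shape[0],:a.shape[1]]=a;o[:b.shape[0],402:402+b.shape[1]]=b[:,:398]
cv2.imwrite('pics/i.png',cv2.cvtColor(o,4))
"
```

```text
t 8.28 press [-0.1145  0.0013] z 0.0606 yaw 89.81 F [-9.6 -0.8  6.7] T [-0.145  1.615  0.021] op 0.0598 q7 -0.46
(array([ 0.125,  0.077, -0.006]), np.float64(-0.002))
```

View pics/i.png

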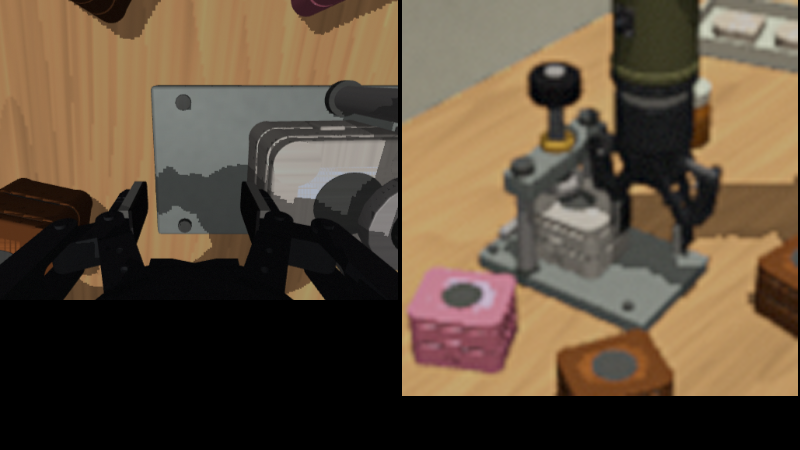

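Still 10 N. The flask's front is at about press x -70 mm, so about 25 mm remain. I'll open the jaws fully, which keeps the hand farther from the yoke, and finish slowly.

>>> arm_command([
  [-0.05,0,0,0,0.7],
  [-0.1,0,0,0,1],
  [-0.1,0.03,0,0,1],
  [-0.1,0.03,0,0,1],
  [-0.07,0.03,0,0,1],
  [-0.05,0.03,0,0,1],
  [-0.035,0.03,0,0,1],
  [-0.02,0.03,0,0,1],
  [-0.005,0.03,0,0,1],
  [0.01,0.03,0,0,1],
])

```text
time: 9.68
tool_pos: [0.5042, -0.0755, 0.0551]
eef_rot: [-0.706, 0.707, 0.033, -0.036]
wrist_force: [-9.1, -0.4, 6.7]
opening: 0.0856
```

```bash
python3 -c "
from h import *
where(); print(goal(-.102,.000,.055,90))
"
```

```text
t 9.68 press [-0.1118  0.0013] z 0.0551 yaw 89.81 F [-9.1 -0.4  6.7] T [-0.18   1.43  -0.032] op 0.0856 q7 -0.469
(array([ 0.049,  0.   , -0.007]), np.float64(-0.002))
```

>>> arm_command([
  [0.008,0,0,0,1],
  [0.016,0,0,0,1],
  [0.024,0,0,0,1],
  [0.032,0,0,0,1],
])

```text
time: 10.18
tool_pos: [0.5105, -0.0748, 0.055]
eef_rot: [-0.706, 0.707, 0.033, -0.036]
wrist_force: [-8.9, -0.8, 6.1]
opening: 0.0857
```

>>> arm_command([
  [0.005,0,0,0,1],
  [0.01,0,0,0,1],
])

```text
time: 10.42
tool_pos: [0.5124, -0.0746, 0.055]
eef_rot: [-0.706, 0.707, 0.033, -0.036]
wrist_force: [-11.5, 0.1, 6.9]
opening: 0.0852
```

>>> arm_command([
  [0.005,0,0,0,1],
  [0.01,0,0,0,1],
])

```text
time: 10.68
tool_pos: [0.5125, -0.0747, 0.055]
eef_rot: [-0.706, 0.707, 0.032, -0.038]
wrist_force: [-18.3, -1.5, 14.4]
opening: 0.0852
```

The stop is reached: force rose from 9 to 18 N with no further motion, at press x -103 mm against -102 expected. Now I back off and look.

>>> arm_command([
  [-0.03,0,0,0,1],
  [-0.1,0,0,0,1],
  [-0.2,-0.1,0,0,1],
  [-0.25,-0.4,0,0,1],
  [-0.25,-0.7,0,0,1],
  [-0.25,-1,0,0,1],
  [-0.25,-1,0,0,1],
  [-0.25,-1,0,0,1],
])

```text
time: 11.68
tool_pos: [0.4664, -0.0794, 0.2548]
eef_rot: [-0.706, 0.707, 0.034, -0.034]
wrist_force: [0.2, 0.8, 0.3]
opening: 0.0855
```

```bash
python3 -c "
from h import *
where()
import pickle;pickle.dump((cam('side'),cam('wrist'),cam('scene')),open('w3.pkl','wb'))
w,c,d=pickle.load(open('w3.pkl','rb'))
a=cv2.resize(d[0]['color'][160:260,180:280],(398,398),interpolation=2); b=cv2.resize(w[0]['color'][140:240,210:310],(398,398),interpolation=2)
o=np.zeros((400,800,3),np.uint8);o[:398,:398]=a;o[:398,400:798]=b
cv2.imwrite('pics/j.png',cv2.cvtColor(o,4))
"
```

```text
t 11.68 press [-0.1498  0.0013] z 0.2548 yaw 89.78 F [0.2 0.8 0.3] T [ 0.038  0.012 -0.054] op 0.0855 q7 -0.173
```

View pics/j.png

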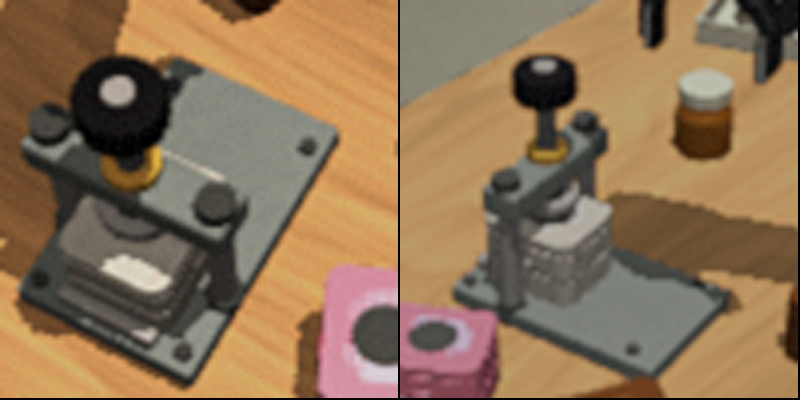

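Scene and side views show the flask under the screw, its back edge parallel to the stop at scene crop (115,320). A closer check of squareness from the wrist view:

```bash
python3 - <<'E'
from h import *; import pickle
w,c,d=pickle.load(open('w3.pkl','rb'))
for n,p in(("lidFL",(-.045,.025)),("lidFR",(-.045,-.025))):
    print(n,proj(c,np.r_[AX+p[0]*PX+p[1]*PY,.082]))
print("knob",proj(c,np.r_[AX,.218]))
im=c[0]['color']; print(im.shape)
a=cv2.resize(im[20:310,240:512],None,fx=2,fy=2,interpolation=2); cv2.imwrite('pics/k.png',cv2.cvtColor(a,4)); print(a.shape)
E
```

```text
lidFL [349.64400625 146.11746105]
lidFR [345.57050327 192.50393435]
knob [486.52586885 216.97498518]
(384, 512, 3)
(580, 544, 3)
```

View pics/k.png

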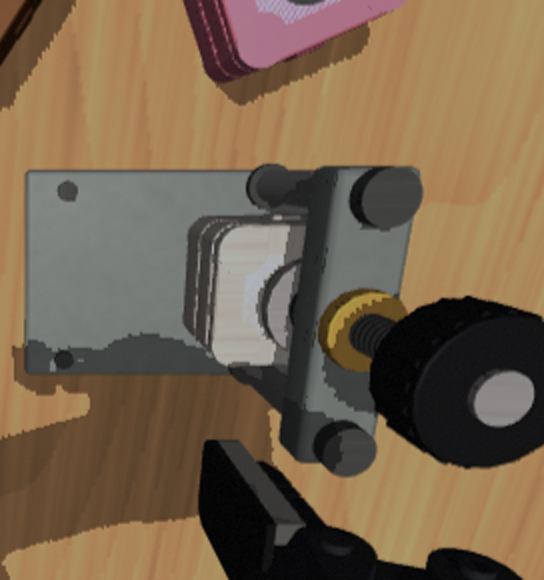

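```bash
python3 - <<'E'
from h import *; import pickle
w,c,d=pickle.load(open('w3.pkl','rb'))
im=c[0]['color'].astype(int)
def fit(p0,p1,z,rows,half=7,sgn=1):
    P=[]
    for r in rows:
        # predicted column
        a,b=[proj(c,np.r_[AX+p[0]*PX+p[1]*PY,z]) for p in(p0,p1)]
        u=a[0]+(b[0]-a[0])*(r-a[1])/(b[1]-a[1]); k=int(round(u))
        g=cv2.GaussianBlur(im[r-1:r+2,k-half:k+half+1].sum(2).mean(0).reshape(1,-1),(3,1),0).ravel()
        dg=sgn*np.diff(g); j=dg.argmax(); P.append((ray(c,k-half+j+.5,r,z)[:2]-AX))
    P=np.array(P); x,y=P@PX,P@PY
    f=np.polyfit(y,x,1); ok=abs(x-np.polyval(f,y))<.0015; f=np.polyfit(y[ok],x[ok],1)
    print("edge yaw deg",np.degrees(-np.arctan(f[0])),"x at y0 mm",f[1]*1e3,ok.sum(),len(ok))
fit((-.045,.025),(-.045,-.025),.082,range(142,188,2))
B=[ray(c,240+x/2,20+y/2,.02)[:2]-AX for x,y in((26,172),(27,372))]
print("bed",[(b@PX*1e3,b@PY*1e3) for b in B], np.degrees(-np.arctan((B[0]-B[1])@PX/((B[0]-B[1])@PY))))
for x,y in((255,217),(250,368)):
    b=ray(c,240+x/2,20+y/2,.082)[:2]-AX;print("lid side",b@PX*1e3,b@PY*1e3)
print(proj(c,np.r_[AX,.20]))
print(get_state()["qpos"])
# knob position from triangulated cap scene/side
E
```

```text
edge yaw deg 0.7200579962966966 x at y0 mm -45.38632586483083 23 23
bed [(np.float64(-144.02615351549724), np.float64(64.30730737714751)), (np.float64(-143.47341745461597), np.float64(-61.82525542242537))] 0.2510790239321273
lid side -28.446912538649176 42.82653800494316
lid side -22.738601919833588 -38.17082673750154
[466.84738526 207.30019231]
[ 0.82833476  0.35924333 -0.98185761  1.83804618  0.32951391  1.12229704
 -0.17247307]
```

The flask is square to within 0.5° of the bed and at x -45.4 mm, so it is home. Now I go over the knob, turning counter-clockwise first to gain wrist range for the clockwise screw-down.

>>> arm_command([
  [0.1,-0.15,0,-0.09,1],
  [0.25,-0.15,0,-0.18,1],
  [0.4,-0.15,0,-0.27,1],
  [0.55,-0.15,0,-0.36,1],
  [0.7,-0.15,0,-0.45,1],
  [0.74,-0.15,0,-0.54,1],
  [0.745,-0.15,0,-0.63,1],
  [0.745,-0.15,0,-0.72,1],
  [0.745,-0.15,0,-0.81,1],
  [0.745,-0.15,0,-0.9,1],
])

```text
time: 13.08
tool_pos: [0.615, -0.0643, 0.2835]
eef_rot: [0.411, -0.409, -0.576, 0.576]
wrist_force: [-0.2, -0.2, 0.3]
opening: 0.0852
```

```bash
python3 -c "
from h import *
where(); print(get_state()['qpos'],goal(-.001,.000,.182))
"
```

```text
t 13.07 press [-0.0004  0.0013] z 0.2835 yaw 13.33 F [-0.2 -0.2  0.3] T [-0.01   0.007 -0.024] op 0.0852 q7 1.32
[ 0.72271785  0.74409383 -1.34984827  1.42112983  0.72075085  1.53535071
  1.3202734 ] (array([-0.006,  0.508,  0.003]), 0)
```

>>> arm_command([
  [0,0,0,-0.09,1],
  [0,0,0,-0.18,1],
  [0,0.05,0,-0.27,1],
  [0,0.1,0,-0.36,1],
  [-0.003,0.2,0.002,-0.45,1],
  [-0.005,0.3,0.003,-0.54,1],
  [-0.005,0.4,0.003,-0.58,1],
  [-0.005,0.48,0.003,-0.58,1],
  [-0.005,0.508,0.003,-0.58,1],
  [-0.005,0.508,0.003,-0.58,1],
])

```text
time: 14.32
tool_pos: [0.6149, -0.0653, 0.1835]
eef_rot: [-0.03, 0.03, 0.707, -0.706]
wrist_force: [0.2, -1.0, 0.0]
opening: 0.0853
```

```bash
python3 -c "
from h import *
where(); print(get_state()['qpos'],goal(-.001,.000,.182))
w=cam('side');d=cam('scene')
a=cv2.resize(d[0]['color'][130:230,160:260],(398,398),interpolation=2); b=cv2.resize(w[0]['color'][110:210,200:300],(398,398),interpolation=2)
o=np.zeros((400,800,3),np.uint8);o[:398,:398]=a;o[:398,400:798]=b
cv2.imwrite('pics/l.png',cv2.cvtColor(o,4))
"
```

```text
t 14.32 press [-0.0006  0.0002] z 0.1835 yaw 79.37 F [ 0.2 -1.   0. ] T [-0.017 -0.05   0.015] op 0.0853 q7 2.339
[ 0.74000973  0.87644192 -1.38398742  1.58141873  0.86843449  1.42078666
  2.3386895 ] (array([0.002, 0.007, 0.002]), 0)
```

View pics/l.png

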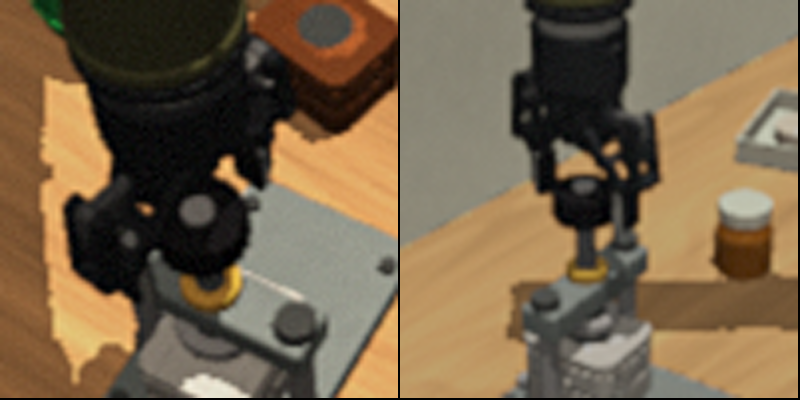

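The fingers straddle the knob. Closing on it now.

>>> arm_command([
  [0,0,0,0,0.5],
  [0,0,0,0,0.5],
  [0,0,0,0,0.5],
  [0,0,0,0,0.5],
  [0,0,0,0,0.5],
], newtons=80)

```text
time: 15.05
tool_pos: [0.6133, -0.0652, 0.1848]
eef_rot: [0.03, -0.028, -0.706, 0.707]
wrist_force: [-8.8, -1.0, 9.2]
opening: 0.0501
```

```bash
python3 -c "
from h import *
where()"
```

```text
t 15.05 press [-0.0022  0.0005] z 0.1848 yaw 79.45 F [-8.8 -1.   9.2] T [-0.132  1.827 -0.08 ] op 0.0501 q7 2.339
```

>>> arm_command([
  [0.01,-0.005,0,0,0.5],
  [0.01,-0.002,0,0.08,0.5],
  [0.01,0,0,0.16,0.5],
  [0.01,0.003,0,0.24,0.5],
  [0.01,0.005,0,0.32,0.5],
  [0.01,0.008,0,0.4,0.5],
  [0.01,0.01,0,0.48,0.5],
  [0.01,0.013,0,0.56,0.5],
  [0.01,0.014,0,0.6,0.5],
  [0.01,0.014,0,0.6,0.5],
])

```text
time: 16.3
tool_pos: [0.6119, -0.0641, 0.1811]
eef_rot: [0.424, -0.422, -0.566, 0.567]
wrist_force: [-5.6, 3.1, 1.7]
opening: 0.0502
```

```bash
python3 -c "
from h import *
where()"
```

```text
t 16.3 press [-0.0035  0.0017] z 0.1811 yaw 10.71 F [-5.6  3.1  1.7] T [ 0.719  1.162 -0.426] op 0.0502 q7 1.297
```

>>> arm_command([
  [0.005,0.001,0.005,0.04,0.5],
  [0.005,0.003,0.005,0.1,0.5],
  [0.005,0.005,0.005,0.15,0.5],
  [0.005,0.006,0.005,0.2,0.5],
])

```text
time: 16.8
tool_pos: [0.6118, -0.0635, 0.1798]
eef_rot: [0.528, -0.527, -0.471, 0.471]
wrist_force: [-1.4, 2.9, -0.9]
opening: 0.0505
```

```bash
python3 -c "
from h import *
where();
for n in('side','scene'):
    c=cam(n); 
    cv2.imwrite('raw_'+n+'.png',c[0]['color'])
w=cam('side');im=w[0]['color'].astype(int)
# plate-lid gap visible? print column profile in side near plate
print(proj(w,np.r_[AX,.222]),proj(w,np.r_[AX,.09]))"
```

```text
t 16.8 press [-0.0035  0.0024] z 0.1798 yaw -12.26 F [-1.4  2.9 -0.9] T [0.689 0.234 0.431] op 0.0505 q7 0.954
[245.82086495 155.55160213] [246.80688863 190.25598333]
```

Turning torque is 0.43 N m, the free-running value, so the grip holds without slipping. I continue in small steps.

>>> arm_command([
  [0,0.002,0,0.05,0.5],
  [0,0.004,0,0.1,0.5],
  [0,0.005,0,0.15,0.5],
])

```text
time: 17.32
tool_pos: [0.6119, -0.0631, 0.1789]
eef_rot: [0.592, -0.591, -0.388, 0.387]
wrist_force: [-0.5, 5.8, -0.1]
opening: 0.0507
```

```bash
python3 -c "
from h import *
where()"
```

```text
t 17.32 press [-0.0034  0.0027] z 0.1789 yaw -29.33 F [-0.5  5.8 -0.1] T [1.121 0.088 0.393] op 0.0507 q7 0.701
```

>>> arm_command([
  [0,0.002,0,0.05,0.5],
  [0,0.003,0,0.1,0.5],
])

```text
time: 17.58
tool_pos: [0.612, -0.0628, 0.1782]
eef_rot: [0.628, -0.627, -0.327, 0.326]
wrist_force: [0.4, 5.8, -2.1]
opening: 0.05
```

```bash
python3 -c "
from h import *
where()"
```

```text
t 17.57 press [-0.0032  0.003 ] z 0.1782 yaw -40.77 F [ 0.4  5.8 -2.1] T [ 1.221 -0.054  0.431] op 0.05 q7 0.531
```

>>> arm_command([
  [0,0.002,0,0.05,0.5],
  [0,0.003,0,0.1,0.5],
])

```text
time: 17.82
tool_pos: [0.6122, -0.0626, 0.1776]
eef_rot: [0.657, -0.656, -0.263, 0.262]
wrist_force: [1.0, 6.1, -2.2]
opening: 0.0506
```

```bash
python3 -c "
from h import *
where()"
```

```text
t 17.82 press [-0.003   0.0032] z 0.1776 yaw -52.22 F [ 1.   6.1 -2.2] T [ 1.217 -0.217  0.403] op 0.0506 q7 0.362
```

>>> arm_command([
  [0,0.002,0,0.05,0.5],
  [0,0.004,0,0.1,0.5],
])

```text
time: 18.08
tool_pos: [0.6125, -0.0624, 0.1769]
eef_rot: [0.68, -0.679, -0.197, 0.195]
wrist_force: [1.7, 6.4, -0.9]
opening: 0.0505
```

```bash
python3 -c "
from h import *
where()"
```

```text
t 18.07 press [-0.0027  0.0034] z 0.1769 yaw -63.67 F [ 1.7  6.4 -0.9] T [ 1.234 -0.252  0.411] op 0.0505 q7 0.193
```

>>> arm_command([
  [0,0.002,0,0.05,0.5],
  [0,0.003,0,0.1,0.5],
])

```text
time: 18.32
tool_pos: [0.6127, -0.0623, 0.1763]
eef_rot: [0.696, -0.695, -0.128, 0.126]
wrist_force: [2.7, 6.6, -2.0]
opening: 0.0503
```

```bash
python3 -c "
from h import *
where()"
```

```text
t 18.32 press [-0.0024  0.0035] z 0.1763 yaw -75.12 F [ 2.7  6.6 -2. ] T [ 1.295 -0.531  0.396] op 0.0503 q7 0.024
```

>>> arm_command([
  [0,0.002,0,0.05,0.5],
  [0,0.004,0,0.1,0.5],
])

```text
time: 18.58
tool_pos: [0.6131, -0.0622, 0.1757]
eef_rot: [0.706, -0.704, -0.058, 0.056]
wrist_force: [3.5, 7.0, -2.1]
opening: 0.0503
```

```bash
python3 -c "
from h import *
where()"
```

```text
t 18.57 press [-0.0021  0.0036] z 0.1757 yaw -86.57 F [ 3.5  7.  -2.1] T [ 1.242 -0.603  0.417] op 0.0503 q7 -0.145
```

>>> arm_command([
  [0,0.002,0,0.05,0.5],
  [0,0.004,0,0.1,0.5],
])

```text
time: 18.82
tool_pos: [0.6134, -0.0621, 0.1751]
eef_rot: [0.708, -0.706, 0.012, -0.015]
wrist_force: [3.5, 7.2, -0.7]
opening: 0.0505
```

```bash
python3 -c "
from h import *
where()"
```

```text
t 18.82 press [-0.0018  0.0036] z 0.1751 yaw 81.97 F [ 3.5  7.2 -0.7] T [ 1.213 -0.679  0.421] op 0.0505 q7 -0.315
```

>>> arm_command([
  [0,0.002,0,0.05,0.5],
  [0,0.004,0,0.1,0.5],
])

```text
time: 19.08
tool_pos: [0.6137, -0.0622, 0.1744]
eef_rot: [0.703, -0.701, 0.083, -0.086]
wrist_force: [3.9, 6.3, -0.4]
opening: 0.0506
```

```bash
python3 -c "
from h import *
where()"
```

```text
t 19.07 press [-0.0015  0.0035] z 0.1744 yaw 70.51 F [ 3.9  6.3 -0.4] T [ 1.218 -0.787  0.385] op 0.0506 q7 -0.484
```

>>> arm_command([
  [0,0.002,0,0.05,0.5],
  [0,0.003,0,0.1,0.5],
])

```text
time: 19.32
tool_pos: [0.614, -0.0623, 0.1738]
eef_rot: [0.691, -0.689, 0.153, -0.155]
wrist_force: [4.9, 6.2, -1.7]
opening: 0.05
```

```bash
python3 -c "
from h import *
where()"
```

```text
t 19.32 press [-0.0012  0.0033] z 0.1738 yaw 59.05 F [ 4.9  6.2 -1.7] T [ 1.124 -1.105  0.429] op 0.05 q7 -0.653
```

>>> arm_command([
  [0,0.002,0,0.05,0.5],
  [0,0.004,0,0.1,0.5],
])

```text
time: 19.58
tool_pos: [0.6142, -0.0625, 0.1731]
eef_rot: [0.673, -0.67, 0.221, -0.224]
wrist_force: [5.1, 5.0, -0.1]
opening: 0.0502
```

```bash
python3 -c "
from h import *
where()"
```

```text
t 19.57 press [-0.0009  0.0031] z 0.1731 yaw 47.59 F [ 5.1  5.  -0.1] T [ 1.003 -1.052  0.442] op 0.0502 q7 -0.822
```

>>> arm_command([
  [0,0.001,0,0.03,0.5],
  [0,0.002,0,0.06,0.5],
])

```text
time: 19.82
tool_pos: [0.6144, -0.0626, 0.1728]
eef_rot: [0.658, -0.656, 0.26, -0.263]
wrist_force: [5.4, 4.2, 1.3]
opening: 0.0499
```

```bash
python3 -c "
from h import *
where()"
```

```text
t 19.82 press [-0.0008  0.003 ] z 0.1728 yaw 40.79 F [5.4 4.2 1.3] T [ 0.935 -1.079  0.502] op 0.0499 q7 -0.922
```

Contact: torque is 0.50 N m, which is about 25 N. Two finer steps follow.

>>> arm_command([
  [0,0.0005,0,0.02,0.5],
  [0,0.001,0,0.035,0.5],
])

```text
time: 20.08
tool_pos: [0.6145, -0.0627, 0.1726]
eef_rot: [0.649, -0.646, 0.282, -0.286]
wrist_force: [5.6, 5.1, -0.7]
opening: 0.0504
```

```bash
python3 -c "
from h import *
where()"
```

```text
t 20.07 press [-0.0007  0.0029] z 0.1726 yaw 36.83 F [ 5.6  5.1 -0.7] T [ 0.888 -1.236  0.544] op 0.0504 q7 -0.981
```

>>> arm_command([
  [0,0.0005,0,0.02,0.5],
  [0,0.001,0,0.036,0.5],
])

```text
time: 20.32
tool_pos: [0.6145, -0.0628, 0.1724]
eef_rot: [0.638, -0.635, 0.306, -0.309]
wrist_force: [7.5, 3.9, -0.0]
opening: 0.0504
```

```bash
python3 -c "
from h import *
where()"
```

```text
t 20.32 press [-0.0007  0.0028] z 0.1724 yaw 32.71 F [ 7.5  3.9 -0. ] T [ 0.896 -1.229  0.563] op 0.0504 q7 -1.042
```

Torque and angle together put the clamp at about 57 N. Now I release and lift off.

>>> arm_command([
  [0,0,0,0,0.7],
  [0,0,0,0,1],
  [0,0,0,0,1],
  [0,0,0,0,1],
  [0,-0.1,0,0,1],
  [0,-0.3,0,0,1],
  [0,-0.5,0,0,1],
  [0,-0.7,0,0,1],
  [0,-0.7,0,0,1],
])

```text
time: 21.45
tool_pos: [0.6131, -0.0645, 0.3151]
eef_rot: [0.637, -0.635, 0.307, -0.311]
wrist_force: [0.2, 0.0, -0.7]
opening: 0.0855
```

```bash
python3 -c "
from h import *
where()
w=cam('side');d=cam('scene')
a=cv2.resize(d[0]['color'][110:280,110:280],(398,398),interpolation=2); b=cv2.resize(w[0]['color'][140:240,210:310],(398,398),interpolation=2)
o=np.zeros((400,800,3),np.uint8);o[:398,:398]=a;o[:398,400:798]=b
cv2.imwrite('pics/m.png',cv2.cvtColor(o,4))
"
```

```text
t 21.45 press [-0.0023  0.0013] z 0.3151 yaw 32.41 F [ 0.2  0.  -0.7] T [ 0.018 -0.04  -0.048] op 0.0855 q7 -0.994
```

View pics/m.png

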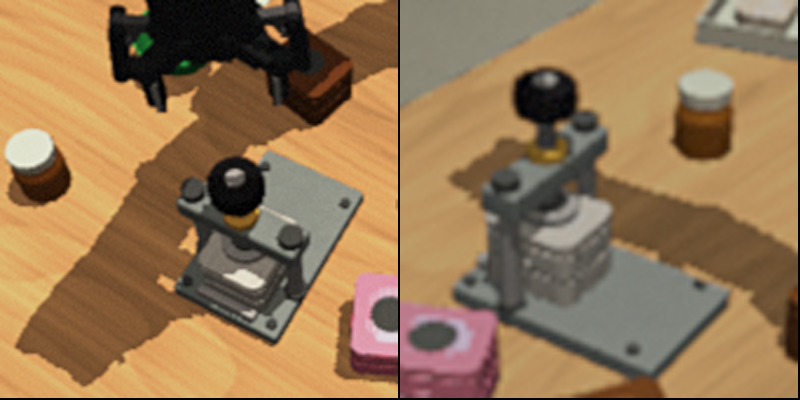

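The plate is down on the flask, the flask is home, and the hand is clear above. The neighbouring things in view stand where they were. Handing in.

```bash
python3 -c "
from rig import *
print(sign_off())"
```

```text
the job is handed in; nothing more can be done
None
```

The flask is home against the stop and clamped at roughly 57 N. The gripper is open and clear above the press, and I handed the job in at about 21.5 s.

- **Slide:** I pushed the flask straight back with one finger. The push ran at about 10 N sideways plus 7 N downward on the flask. It ended at about 18 N sideways and 14 N downward, when the flask met the stop. The wrist camera then showed its front face at -45.4 mm (nominal -45), about 0.5° off square to the bed, and 1 to 2 mm off-centre sideways.
- **Clamp:** I turned the knob about 3.95 rad clockwise in one grasp. Free-running torque was about 0.41 N m, and contact came at about 3.7 rad.
- **Clamping force:** This is an estimate, because the checks disagreed. The last torque reading alone (0.563 N m) suggests about 47 N, the angle since contact about 60 N, and a fit over the last three readings about 57 N. All are well under 90 N.
- **Final look:** The last picture shows the plate down on the flask, and the jar, the brown look-alike in view and the pink one unmoved. The bowl was mostly hidden by the gripper, and the cast was out of frame and not checked again.

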